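# Line up the sample containers by height

### The job

Line up the four containers (white jar with black lid, rectangular glass flacon, small and large amber dropper bottle) on the rail in order of height: the tallest next to the orange end stop, then each next shorter one, down to the shortest at the far end. Each stands upright and well centred on its own black seat. Leave the slim white vial with the green cap where it stands.

Things in the scene. Friction and masses are not known exactly. Their poses are not given: they have to be found in the camera images.
- jar_mid (a point): white screw jar with a black lid, the shortest container: round, 55 mm across the lid (28 to 44 mm up), 52 mm across the body, 44 mm tall. Origin of this point: on its vertical axis, half-way up; z axis up.
- flacon_mid (a point): clear rectangular glass spray flacon with yellowish contents and a small black cap: 24 mm (its x axis) by 32 mm (its y axis), the glass body 50 mm tall, 70 mm tall in all. Origin of this point: on its vertical axis, half-way up; z axis up.
- dropper_small_mid (a point): the smaller of the two amber round dropper bottles with black rubber tops that stand near the rail (others at the far right end of the bench are out of reach and not meant): body 33 mm across and 64 mm tall, 94 mm tall in all. Origin of this point: on its vertical axis, half-way up; z axis up.
- dropper_large_mid (a point): the larger of the two amber round dropper bottles with black rubber tops that stand near the rail (others at the far right end of the bench are out of reach and not meant): body 39 mm across and 74 mm tall, 112 mm tall in all. Origin of this point: on its vertical axis, half-way up; z axis up.
- seat_1: one of four identical black rubber discs, 64 mm across and 2 mm thick, in a straight row 74 mm apart on a fixed aluminium rail (352 x 80 x 6 mm). Origin: centre of its underside (the disc's top is 2 mm higher). The number in the name does not tell its place in the row: the names are shuffled at each start
- seat_2: one of four identical black rubber discs, 64 mm across and 2 mm thick, in a straight row 74 mm apart on a fixed aluminium rail (352 x 80 x 6 mm). Origin: centre of its underside (the disc's top is 2 mm higher). The number in the name does not tell its place in the row: the names are shuffled at each start
- seat_3: one of four identical black rubber discs, 64 mm across and 2 mm thick, in a straight row 74 mm apart on a fixed aluminium rail (352 x 80 x 6 mm). Origin: centre of its underside (the disc's top is 2 mm higher). The number in the name does not tell its place in the row: the names are shuffled at each start
- seat_4: one of four identical black rubber discs, 64 mm across and 2 mm thick, in a straight row 74 mm apart on a fixed aluminium rail (352 x 80 x 6 mm). Origin: centre of its underside (the disc's top is 2 mm higher). The number in the name does not tell its place in the row: the names are shuffled at each start
- tall_end: bright orange end stop fixed on the rail at one end of the row, 70 mm across the rail, 20 mm along it, 30 mm tall; origin: centre of its underside, on the row's centre line, 51 mm from the centre of the nearest seat. Its y axis lies along the row, its x axis across it. A lower white stop (14 mm tall) is at the other end; which end is orange changes from start to start.
- vial_mid (a point): slim white plastic vial with a green screw cap standing among the containers, 22 mm across, 64 mm tall: a bystander, not one of the four. Point: on its axis, half-way up. Fixed obstacles near by: a brown dispenser bottle 90 mm across and about 250 mm tall at x = 0.56, y = 0.18, a stirrer (y 0 to 0.18, beyond x = 0.65, 90 mm tall) and a balance (y -0.30 to -0.50, beyond x = 0.57).
Things that resemble listed ones, but are neither listed nor needed, are in the scene too. What is shaped like the part that bears jar_mid but red is not meant.

How it is judged (in metres and radians):
At the end, for the whole second after the job is handed in: From the orange stop onward along the rail stand the large dropper bottle, the small dropper bottle, the flacon and the jar, one on each seat: each within about 13 mm of its seat's centre along and across the row, its underside on the seat (5 mm), upright within 0.1 rad, and at rest (horizontal distance between dropper_large_mid and tall_end between 0.038 and 0.064 m and x of dropper_large_mid in the frame of tall_end between -0.013 and 0.013 m and height (world z) of dropper_large_mid between 0.059 and 0.069 m and angle between each of dropper_large_mid, dropper_small_mid, flacon_mid, jar_mid's own z axis and vertical below 0.1 rad and linear speed of each of dropper_large, dropper_small, flacon, jar below 0.02 m/s and angular speed of each of dropper_large, dropper_small, flacon, jar below 0.2 rad/s and horizontal distance between dropper_small_mid and tall_end between 0.112 and 0.138 m and x of dropper_small_mid in the frame of tall_end between -0.013 and 0.013 m and height (world z) of dropper_small_mid between 0.05 and 0.06 m and horizontal distance between flacon_mid and tall_end between 0.186 and 0.212 m and x of flacon_mid in the frame of tall_end between -0.013 and 0.013 m and height (world z) of flacon_mid between 0.038 and 0.048 m and horizontal distance between jar_mid and tall_end between 0.26 and 0.286 m and x of jar_mid in the frame of tall_end between -0.013 and 0.013 m and height (world z) of jar_mid between 0.025 and 0.035 m); the robot touches nothing.
It fails at once if the vial is shifted by more than 30 mm or knocked over (distance of vial_mid from where it was at the start of the episode above 0.03 m or angle between vial_mid's own z axis and vertical above 0.4 rad).
It also fails if it takes over 131 s, if anything falls off the work surface, if the arm or the gripper's body presses on something with over 40 N, if the wrist force passes 120 N, or if a joint passes its speed limit or range.

### The arm

A 7-joint arm with a two-finger parallel gripper is mounted at the origin on a cart in front of the work surface, level with it; the furniture and walls round the work are solid. World frame = base frame: x ahead of the robot, y to its left, z up, the work surface at z = 0. Lengths are in m, angles in degrees, forces in N, time in s.
With the tool pointing down it reaches from about 0.35 to 0.9 m from the base axis. Payload 7.2 kg.
Tool frame: the origin (TCP) lies midway between the tips of the shut fingers; the grasp point (between the pads) lies 19 mm behind it; z points along the fingers, y is the line along which they close (so a half turn about z gives the same grasp; the last joint's range is limited). The gripper opens to 88 mm and grips with 3 to 60 N. Pads are 20 mm wide; open, the fingers measure 115 mm over their backs; the gripper's body (75 mm by 178 mm) begins 61 mm behind the grasp point.
Start: joints at [-78.679, 23.554, -0.728, 91.456, 0.321, 64.991, -4.71], TCP at [0.164, 0.603, 0.223] pointing down, gripper open.
Joint ranges: [-169.25, 169.25], [-16.82, 113.86], [-84.01, 82.57], [7.8, 145.47], [-59.2, 239.2], [7.22, 106.19], [-163.78, 163.78]. Speed limits (degrees/s): [136.94, 136.94, 172.46, 172.46, 180, 180, 180].

### API

Orientations are given as [roll, pitch, yaw] about the fixed x, y, z axes, in that order (R = Rz(yaw) Ry(pitch) Rx(roll)).
In Python, from rig import manip, vision gives the robot as it stands.
- The arm moves only by the tool send_rows, never from a script. Its arguments are lists of equal length, an entry for each row: "fingers": the closure in counts, from 0 (fully open) to 255 (shut); "xyz": the shift along the tool's x, y, z as a fraction of full scale, a list of three; "dr": the turn, a rotation vector about the tool's x, y, z as a fraction of full scale, a list of three. In form: {"fingers": [fingers, ...], "xyz": [[dx, dy, dz], ...], "dr": [[ax, ay, az], ...]}. A call has 1 to 8 rows; each row is the pose to reach, as a shift and turn from the pose commanded when the call began, along the tool's axes at that moment; what a row does not reach only later rows make up. Full scale, the value 1, is 100 cm for a shift and 90 degrees for a turn. A row lasts 1/12 s, in which the tool goes at most 41.7 mm and 7.16 degrees, less where a joint would pass 70% of its speed; a pose out of reach is approached as far as the arm can. A call with a number of a shift or a turn outside -1 to 1 is refused whole. A call with a gripper value outside its range is refused whole. The fingers move at their own pace and stop on an object; "grip_force" is the grip in N (left out, the last holds). Time passes only in rows, so rows that repeat a pose let the fingers close. It gives the time, the measured TCP pose, the force, the opening and the grip force at its end, in the units of the state.
- manip.observe(): the state, without advancing time (a new reading comes with each control period).
- vision.snapshot(name): name is "side" or "top"; returns the picture (480x640x3 uint8, red, green, blue); there is no depth.
- vision.get_calibration(name): a dict with "vertical_fov" (degrees; the focal length in pixels is half the picture's height over the tangent of half this angle, whatever the lens; pixels are square), "cx", "cy" (the principal point, pixels), "extrinsics" (4x4, takes a point from camera to world coordinates). Camera axes: x right, y up, looking along -z (the intrinsics and any distortion apply to the point x, -y, -z); pixel columns grow to the right and rows downward; lengths in m; the calibration is good to about 2 mm. A picture is of the moment at which its call begins. get_calibration takes no time and is no camera call.
- manip.finish_job(): hands the job in; it is judged then, once.
The state is a dict: "clock": time; "joints": joint angles; "joint_vel": joint speeds; "effort": joint torques, N m; "position": TCP position; "ee_rot": TCP orientation; "contact_force": force on the tool from outside, world axes, zero at the start; "wrist_torque": the same for the moment, N m; "width": opening from 0.0 (shut) to 1.0 (fully open); "grip_force": force on a finger pad.
Only numpy, scipy, OpenCV 4.12 (cv2) and the standard library are available. Lean on these libraries where they do the work, as an engineer would, in place of code of your own. Each camera call takes 0.05 s, during which the arm holds its last target. There are 200 camera calls.

## Working session

There is one attempt and no reset: what is moved stays moved. The work goes in short steps, Python scripts to look and compute and a tool call to move; the robot and the scene stay as the last step left them, time stands still between calls to the robot, and variables do not carry over. Pictures are saved under pics/ and viewed, at most 14 in all, crops included, and the job is handed in when it is done.

Besides the shell and the picture viewer there is one more tool, called in YAML: its name, and indented under it one key for each argument. send_rows: Moves the arm, as the interface text tells. Its arguments: {"type":"object","properties":{"fingers":{"type":"array","items":{"type":"number"}},"xyz":{"type":"array","items":{"type":"array","items":{"type":"number","minimum":-1,"maximum":1}}},"dr":{"type":"array","items":{"type":"array","items":{"type":"number","minimum":-1,"maximum":1}}},"grip_force":{"type":"number"}},"required":["fingers","xyz","dr"]}

```bash
mkdir -p pics; ls; python3 - <<'E'
from rig import manip, vision
import cv2, numpy as np
np.set_printoptions(precision=4,suppress=True)
print(manip.observe())
for n in("side","top"):
    im=vision.snapshot(n); cv2.imwrite(f"pics/{n}0.png",im[:,:,::-1]); print(n,vision.get_calibration(n))
E
```

```text
pics
{'clock': 0.0, 'joints': array([-78.6783,  23.6007,  -0.7268,  91.5019,   0.3229,  64.9908,
        -4.7086]), 'joint_vel': array([-0.0029, -0.0946,  0.0431, -0.0483, -0.0722,  0.0634,  0.0339]), 'effort': array([ -0.0002, -58.7939,   0.6418, -29.1084,  -0.0538,   0.0182,
         0.0001]), 'position': array([0.1641, 0.6026, 0.2218]), 'ee_rot': array([-179.9091,    0.009 ,  164.7728]), 'contact_force': array([0.1005, 0.1349, 0.0626]), 'wrist_torque': array([ 0.0475, -0.0097,  0.0402]), 'grip_force': 0.0, 'width': 1.0060593920115262}
side {'vertical_fov': 51.02148308964048, 'cx': 313.20669396760866, 'cy': 229.4375060579828, 'extrinsics': array([[-0.9998, -0.0065, -0.0187,  0.5241],
       [-0.0151, -0.3671,  0.9301,  1.0728],
       [-0.0129,  0.9302,  0.3669,  0.4913],
       [ 0.    ,  0.    ,  0.    ,  1.    ]])}
top {'vertical_fov': 47.09060377041739, 'cx': 328.62793991279597, 'cy': 248.89843373257605, 'extrinsics': array([[-0.0091,  0.999 , -0.0445,  0.488 ],
       [-0.9999, -0.0096, -0.0104, -0.0212],
       [-0.0108,  0.0444,  0.999 ,  1.5715],
       [ 0.    ,  0.    ,  0.    ,  1.    ]])}
```

View pics/side0.png

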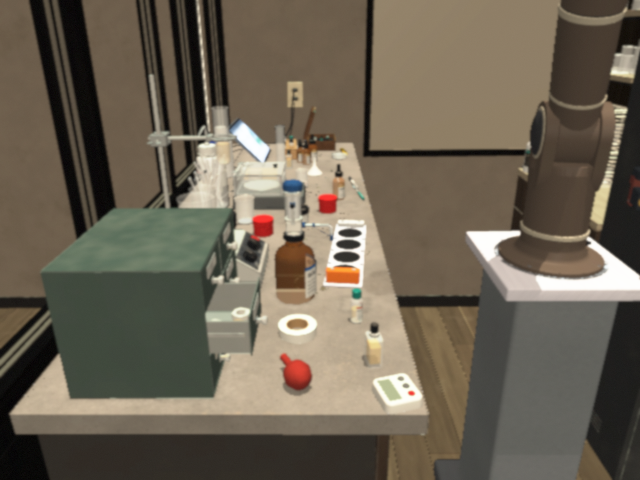

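View pics/top0.png

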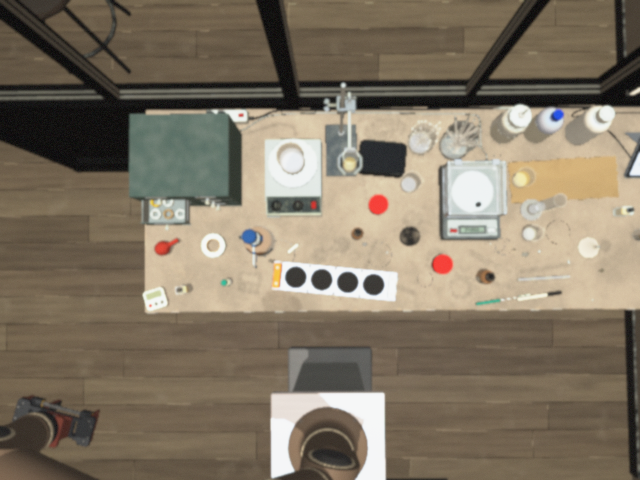

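```bash
python3 - <<'E'
import cv2
t=cv2.imread("pics/top0.png"); s=cv2.imread("pics/side0.png")
cv2.imwrite("pics/topc.png",cv2.resize(t[195:315,340:500],None,fx=5,fy=5,interpolation=cv2.INTER_CUBIC))
cv2.imwrite("pics/sidec.png",cv2.resize(s[155:255,225:385],None,fx=5,fy=5,interpolation=cv2.INTER_CUBIC))
E
```

```text
(no output)
```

View pics/topc.png

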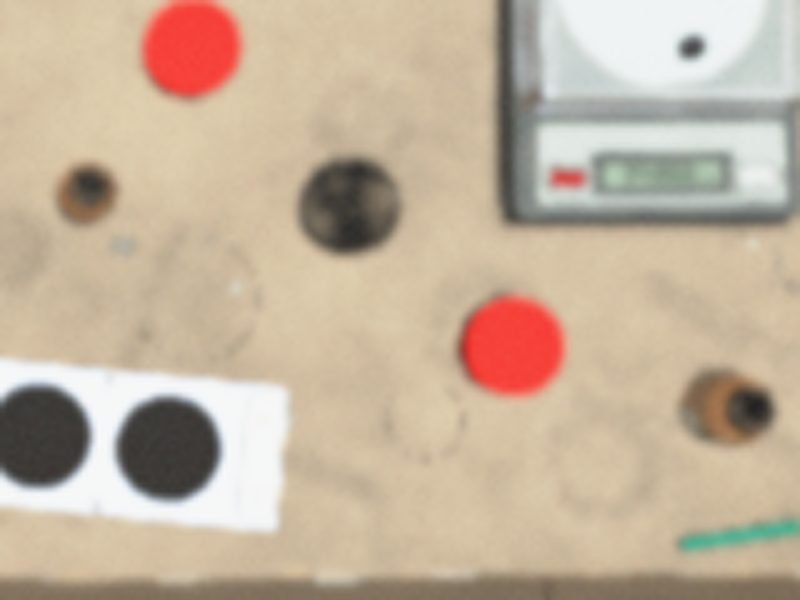

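View pics/sidec.png

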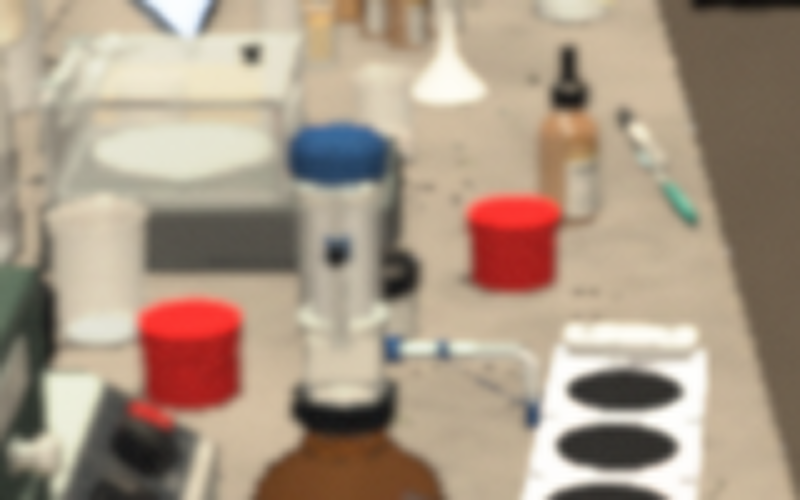

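```bash
cat > h.py <<'E'
from rig import manip, vision
import numpy as np, cv2
np.set_printoptions(precision=4,suppress=True)
C={n:vision.get_calibration(n) for n in("side","top")}
def ray(n,u,v):
    c=C[n]; f=240/np.tan(np.radians(c["vertical_fov"]/2)); E=c["extrinsics"]
    return E[:3,3],E[:3,:3]@np.array([(u-c["cx"])/f,-(v-c["cy"])/f,-1.])
def onz(n,p,z):
    o,d=ray(n,*p); return o+d*(z-o[2])/d[2]
def proj(n,X):
    c=C[n]; f=240/np.tan(np.radians(c["vertical_fov"]/2)); E=c["extrinsics"]
    q=E[:3,:3].T@(np.array(X)-E[:3,3]); return np.array([c["cx"]-f*q[0]/q[2],c["cy"]+f*q[1]/q[2]])
def tri(pt,ps):
    (a,d),(b,e)=ray("top",*pt),ray("side",*ps)
    s=np.linalg.lstsq(np.c_[d,-e],b-a,rcond=None)[0]
    P,Q=a+s[0]*d,b+s[1]*e; return (P+Q)/2,np.linalg.norm(P-Q)
E
python3 - <<'E'
from h import *
t=vision.snapshot("top").astype(int)
d=(t.max(2)<90).astype(np.uint8); d[:262]=0;d[300:]=0;d[:,:280]=0;d[:,390:]=0
n,l,st,ce=cv2.connectedComponentsWithStats(d)
seats=[onz("top",ce[i],.008) for i in range(1,n) if st[i,4]>150]
seats.sort(key=lambda s:-s[1])
print("seats",np.array(seats),[np.linalg.norm(a-b) for a,b in zip(seats,seats[1:])])
s=vision.snapshot("side").astype(int)
d=(s.max(2)<80).astype(np.uint8); d[:220]=0;d[268:]=0;d[:,:328]=0;d[:,364:]=0
n,l,st2,ce2=cv2.connectedComponentsWithStats(d)
cs=[ce2[i] for i in range(1,n) if st2[i,4]>50]; cs.sort(key=lambda p:-p[1]); ct=sorted([ce[i] for i in range(1,n) if i<len(ce) and st[i,4]>150],key=lambda p:p[0]); print("side",np.array(cs))
for a,b in zip(ct,cs): print(a,tri(a,b))
o=(abs(t-[255,150,30]).sum(2)<130).astype(np.uint8);o[:255]=0;o[300:]=0;o[:,:265]=0;o[:,290:]=0
y,x=np.nonzero(o);print("orange",x.mean(),y.mean(),x.size,onz("top",(x.mean(),y.mean()),.036))
for nm,p,z,ps in [("flacon",(181,289.5),.07,(374.5,325)),("vial",(226,282),.064,(357,291)),("jar",(409.8,236.2),.044,None),("dsm top",(358,232.2),.094,None),("dsm body",(357,233.6),.05,None),("dl top",(489.6,276.6),.112,(339,165)),("dl base",(483,276.4),.0,(339.5,197.5))]:
    X=onz("top",p,z); print(nm,X,"side pred",proj("side",X), tri(p,ps) if ps else "")
for nm,b in(("flb",(181,289,)),): print(onz("side",(373,363),0.0))
E
```

```text
seats [[ 0.4793  0.0903  0.008 ]
 [ 0.4717  0.0168  0.008 ]
 [ 0.464  -0.0568  0.008 ]
 [ 0.4564 -0.1302  0.008 ]] [np.float64(0.07393958826215548), np.float64(0.07391899741562641), np.float64(0.07383903276034116)]
side [[346.0645 256.4452]
 [347.7823 243.9113]
 [349.4242 232.5657]]
[295.295  276.8129] (array([0.4768, 0.0882, 0.04  ]), np.float64(0.005349207759233108))
[321.2349 279.2633] (array([0.4695, 0.0161, 0.0384]), np.float64(0.00510781596371055))
[347.2    281.7607] (array([ 0.4619, -0.056 ,  0.0373]), np.float64(0.005013721624673063))
orange 276.85869565217394 274.4347826086956 92 [0.4866 0.1397 0.036 ]
flacon [0.4479 0.3981 0.07  ] side pred [372.3237 322.0108] (array([0.4462, 0.3995, 0.0655]), np.float64(0.0032523743580643483))
vial [0.4672 0.2763 0.064 ] side pred [354.9614 288.1578] (array([0.4653, 0.2774, 0.0589]), np.float64(0.00358033115233046))
jar [ 0.5892 -0.2309  0.044 ] side pred [298.7224 206.7698] 
dsm top [ 0.598  -0.0852  0.094 ] side pred [292.1144 206.8113] 
dsm body [ 0.5974 -0.0843  0.05  ] side pred [292.8345 223.8298] 
dl top [ 0.4758 -0.4301  0.112 ] side pred [338.0178 164.2134] (array([ 0.4743, -0.4308,  0.1094]), np.float64(0.0030136956218908308))
dl base [ 0.4756 -0.4428  0.    ] side pred [337.7724 197.8823] (array([ 0.4729, -0.4423,  0.0014]), np.float64(0.005440563277522663))
[0.4456 0.4068 0.    ]
```

```bash
cat >> h.py <<'E'
from scipy.spatial.transform import Rotation as Ro
def go(x,y,z,psi):
    "prints shift (m, =fraction) and turn fraction to reach a tool-down pose from the present one"
    o=manip.observe(); R=Ro.from_euler("xyz",o["ee_rot"],degrees=True); T=Ro.from_euler("xyz",[180,0,psi],degrees=True)
    d=R.inv().apply(np.array([x,y,z])-o["position"]); r=(R.inv()*T).as_rotvec(degrees=True)
    print("xyz",d,"dr",r/90,"rows>=",max(np.linalg.norm(d)/.0417,np.linalg.norm(r)/7.16).round(1))
E
python3 - <<'E'
from h import *
print("spout",tri((254,264),(332,236)))
ct=[(321.23,279.26),(347.2,281.76),(373.2,284.2)]
for a,b in zip(ct,[(346.06,256.4),(347.8,243.9),(349.4,232.6)]): print(tri(a,b))
t=cv2.imread("pics/top0.png"); s=cv2.imread("pics/side0.png")
k=lambda a:cv2.resize(a,(390,520),interpolation=cv2.INTER_CUBIC)
cv2.imwrite("pics/fl.png",np.hstack([k(t[269:309,166:196]),k(s[315:375,351:396])]))
go(.40,-.10,.25,60); go(.4755,-.441,.25,10)
E
```

```text
spout (array([0.5105, 0.1899, 0.1294]), np.float64(0.008096395305446225))
(array([0.4711, 0.0168, 0.0074]), np.float64(0.001180074789337985))
(array([ 0.4635, -0.0567,  0.0072]), np.float64(0.00104290888055343))
(array([ 0.4558, -0.1303,  0.0073]), np.float64(0.0011964897600343393))
xyz [-0.4122 -0.6162 -0.0272] dr [-0.0004  0.0006  1.1642] rows>= 17.8
xyz [-0.5745 -0.9254 -0.0269] dr [-0.0001  0.0008  1.7197] rows>= 26.1
```

View pics/fl.png

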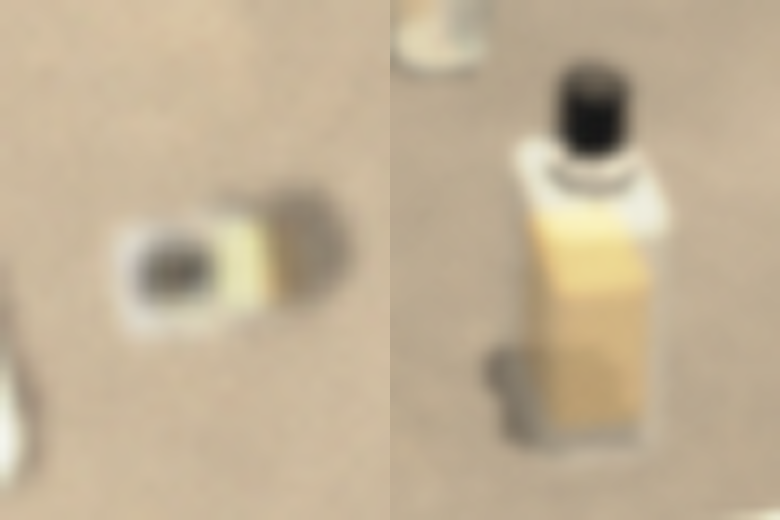

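```bash
python3 - <<'E'
from h import *
P=[onz("side",p,.05) for p in((366.6,331.7),(368.3,339.8),(382.7,341.5),(380.4,334))]
print(np.array(P)); print("centre",np.mean(P,0))
for z,p in((.05,(120,220)),(.05,(130,330)),(.0,(280,300)),(.0,(268,212)),(.07,(177,270))): print(z,onz("top",(166+p[0]/13,269+p[1]/13),z))
E
```

```text
[[0.456  0.3943 0.05  ]
 [0.4552 0.4167 0.05  ]
 [0.4337 0.4213 0.05  ]
 [0.435  0.4009 0.05  ]]
centre [0.445  0.4083 0.05  ]
0.05 [0.4574 0.4197 0.05  ]
0.05 [0.434  0.4175 0.05  ]
0.0 [0.4385 0.3989 0.    ]
0.0 [0.4579 0.4016 0.    ]
0.07 [0.4472 0.4019 0.07  ]
```

send_rows:
  fingers: [0,0,0,0,0,0,0,0]
  xyz:
    - [-0.035,-0.02,-0.008]
    - [-0.08,-0.04,-0.02]
    - [-0.12,-0.06,-0.03]
    - [-0.16,-0.08,-0.04]
    - [-0.195,-0.105,-0.04]
    - [-0.225,-0.13,-0.04]
    - [-0.25,-0.16,-0.04]
    - [-0.27,-0.195,-0.04]
  dr:
    - [0,0,0.07]
    - [0,0,0.14]
    - [0,0,0.21]
    - [0,0,0.28]
    - [0,0,0.35]
    - [0,0,0.42]
    - [0,0,0.49]
    - [0,0,0.56]

```text
clock: 0.87
position: [0.3719, 0.3526, 0.2626]
ee_rot: [180.0, 0.0, 114.0]
contact_force: [-0.2, -0.3, 0.1]
width: 1.0
grip_force: 0.0
```

send_rows:
  fingers: [0,0,0,0,0,0,0,0]
  xyz:
    - [0.003,0.02,0.01]
    - [0.006,0.04,0.035]
    - [0.01,0.06,0.065]
    - [0.014,0.08,0.1]
    - [0.015,0.088,0.135]
    - [0.015,0.088,0.162]
    - [0.015,0.088,0.162]
    - [0.015,0.088,0.162]
  dr:
    - [0,0,0.06]
    - [0,0,0.12]
    - [0,0,0.18]
    - [0,0,0.24]
    - [0,0,0.267]
    - [0,0,0.267]
    - [0,0,0.267]
    - [0,0,0.267]

```text
clock: 1.53
position: [0.4433, 0.4036, 0.0996]
ee_rot: [-179.9, 0.2, 90.4]
contact_force: [-0.2, 0.5, 0.8]
width: 0.998
grip_force: 0.0
```

```bash
python3 - <<'E'
from h import *
t=vision.snapshot("top")[:,:,::-1]; s=vision.snapshot("side")[:,:,::-1]
k=lambda a:cv2.resize(a,(390,520),interpolation=cv2.INTER_CUBIC)
cv2.imwrite("pics/fl2.png",np.hstack([k(t[249:329,151:211]),k(s[295:375,351:411])]))
go(.4465,.402,.012,90)
E
```

```text
xyz [-0.0031  0.0016  0.0905] dr [ 0.0009 -0.001   0.0039] rows>= 2.2
```

View pics/fl2.png

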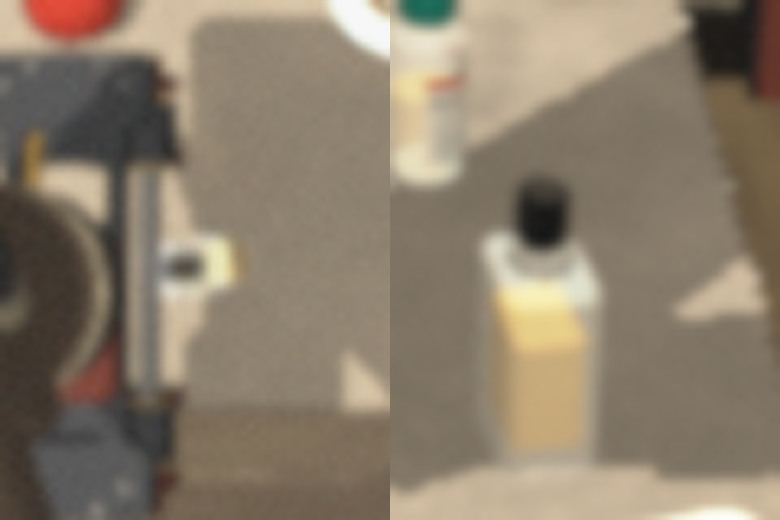

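send_rows:
  fingers: [0,0,0,0,120,200,255,255]
  xyz:
    - [-0.002,0.002,0.03]
    - [-0.002,0.002,0.06]
    - [-0.002,0.002,0.088]
    - [-0.002,0.002,0.088]
    - [-0.002,0.002,0.088]
    - [-0.002,0.002,0.088]
    - [-0.002,0.002,0.088]
    - [-0.002,0.002,0.088]
  dr:
    - [0,0,0]
    - [0,0,0]
    - [0,0,0]
    - [0,0,0]
    - [0,0,0]
    - [0,0,0]
    - [0,0,0]
    - [0,0,0]
  grip_force: 15

```text
clock: 2.3
position: [0.4472, 0.4035, 0.0149]
ee_rot: [179.9, -0.2, 90.3]
contact_force: [-0.0, 0.1, 0.4]
width: 0.735
grip_force: 0.0
```

send_rows:
  fingers: [255,255,255,255,255,255]
  xyz:
    - [0,0,0]
    - [0,0,0]
    - [0,0,0]
    - [0,0,0]
    - [0,0,0]
    - [0,0,0]
  dr:
    - [0,0,0]
    - [0,0,0]
    - [0,0,0]
    - [0,0,0]
    - [0,0,0]
    - [0,0,0]

```text
clock: 2.8
position: [0.4461, 0.4024, 0.0126]
ee_rot: [-180.0, 0.0, 90.3]
contact_force: [-0.0, 0.7, -0.5]
width: 0.284
grip_force: 14.4
```

```bash
python3 - <<'E'
from h import *
t=vision.snapshot("top")[:,:,::-1]; s=vision.snapshot("side")[:,:,::-1]
k=lambda a:cv2.resize(a,(390,520),interpolation=cv2.INTER_CUBIC)
cv2.imwrite("pics/fl3.png",np.hstack([k(t[249:329,151:211]),k(s[295:375,351:411])]))
go(.4465,.402,.26,90)
E
```

```text
xyz [-0.0004  0.0004 -0.2474] dr [-0.0001  0.0001  0.0038] rows>= 5.9
```

View pics/fl3.png

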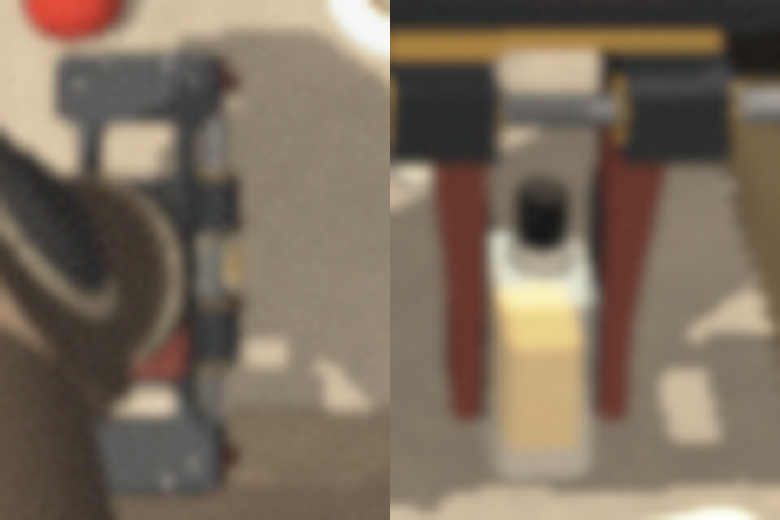

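send_rows:
  fingers: [255,255,255,255,255,255,255,255]
  xyz:
    - [0,0,-0.015]
    - [0,0,-0.045]
    - [0,0,-0.08]
    - [0,0,-0.115]
    - [0,0,-0.15]
    - [-0.015,0,-0.18]
    - [-0.035,0,-0.21]
    - [-0.06,0,-0.235]
  dr:
    - [0,0,0]
    - [0,0,0]
    - [0,0,0]
    - [0,0,0]
    - [0,0,0]
    - [0,0,0]
    - [0,0,0]
    - [0,0,0]
  grip_force: 20

```text
clock: 3.57
position: [0.4462, 0.343, 0.2495]
ee_rot: [180.0, -0.1, 90.5]
contact_force: [1.0, 1.2, -0.9]
width: 0.278
grip_force: 19.2
```

send_rows:
  fingers: [255,255,255,255,255,255,255,255]
  xyz:
    - [-0.033,0,-0.015]
    - [-0.068,0,-0.015]
    - [-0.104,0,-0.015]
    - [-0.14,0,-0.015]
    - [-0.176,0,-0.015]
    - [-0.212,0,-0.015]
    - [-0.248,0.004,-0.015]
    - [-0.28,0.008,-0.015]
  dr:
    - [0,0,0]
    - [0,0,0]
    - [0,0,0]
    - [0,0,0]
    - [0,0,0]
    - [0,0,0]
    - [0,0,0.03]
    - [0,0,0.06]

```text
clock: 4.23
position: [0.4556, 0.0601, 0.2628]
ee_rot: [180.0, -0.0, 84.8]
contact_force: [1.0, 0.5, -0.2]
width: 0.285
grip_force: 19.2
```

```bash
python3 -c "
from h import *
o=manip.observe();print(o['position'],o['ee_rot'],o['width'],o['clock']); go(.4638,-.0568,.06,84)"
```

```text
[0.4556 0.0601 0.2628] [179.9991  -0.0344  84.7783] 0.2849562613768638 4.2333
xyz [-0.1158  0.0188  0.2027] dr [ 0.     -0.0004  0.0086] rows>= 5.6
```

send_rows:
  fingers: [255,255,255,255,255,255,255,255]
  xyz:
    - [-0.03,0.005,0.02]
    - [-0.06,0.01,0.055]
    - [-0.09,0.015,0.09]
    - [-0.11,0.018,0.12]
    - [-0.116,0.019,0.15]
    - [-0.116,0.019,0.18]
    - [-0.116,0.019,0.203]
    - [-0.116,0.019,0.203]
  dr:
    - [0,0,0]
    - [0,0,0]
    - [0,0,0]
    - [0,0,0]
    - [0,0,0]
    - [0,0,0]
    - [0,0,0]
    - [0,0,0]

```text
clock: 4.9
position: [0.4618, -0.055, 0.056]
ee_rot: [-179.6, 0.1, 84.9]
contact_force: [-0.7, 0.9, -0.3]
width: 0.282
grip_force: 19.2
```

send_rows:
  fingers: [255,255,255]
  xyz:
    - [0,0,0]
    - [0,0,0]
    - [0,0,0]
  dr:
    - [0,0,0]
    - [0,0,0]
    - [0,0,0]

```text
clock: 5.15
position: [0.466, -0.0546, 0.0612]
ee_rot: [179.9, -0.0, 85.0]
contact_force: [0.5, 0.8, -0.7]
width: 0.283
grip_force: 19.2
```

```bash
python3 - <<'E'
from h import *
t=vision.snapshot("top")[:,:,::-1]; s=vision.snapshot("side")[:,:,::-1]
k=lambda a:cv2.resize(a,(390,520),interpolation=cv2.INTER_CUBIC)
cv2.imwrite("pics/p1.png",np.hstack([k(t[240:320,310:370]),k(s[195:275,320:380])]))
go(.4638,-.0568,.022,84)
E
```

```text
xyz [-0.0026 -0.002   0.039 ] dr [ 0.0017 -0.0006  0.0108] rows>= 0.9
```

View pics/p1.png

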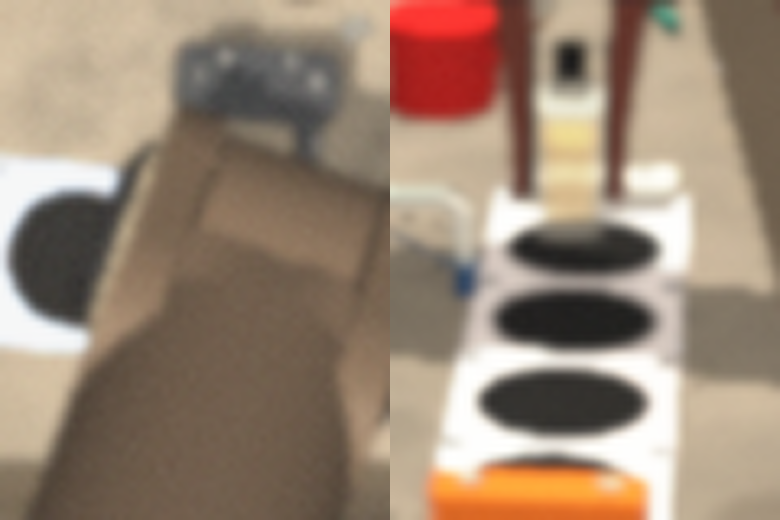

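send_rows:
  fingers: [255,255,255,255,255,255,255]
  xyz:
    - [-0.002,-0.002,0.012]
    - [-0.002,-0.002,0.024]
    - [-0.002,-0.002,0.034]
    - [-0.002,-0.002,0.039]
    - [-0.002,-0.002,0.039]
    - [-0.002,-0.002,0.039]
    - [-0.002,-0.002,0.039]
  dr:
    - [0,0,0]
    - [0,0,0]
    - [0,0,0]
    - [0,0,0]
    - [0,0,0]
    - [0,0,0]
    - [0,0,0]

```text
clock: 5.83
position: [0.463, -0.0566, 0.0209]
ee_rot: [180.0, -0.0, 84.9]
contact_force: [0.2, -0.2, -0.4]
width: 0.274
grip_force: 20.0
```

```bash
python3 -c "
from h import *
o=manip.observe();print(o['contact_force']); go(.4638,-.0568,.0212,84)"
```

```text
[ 0.1665 -0.224  -0.399 ]
xyz [-0.0002  0.0008 -0.0003] dr [ 0.0003 -0.0001  0.0105] rows>= 0.1
```

send_rows:
  fingers: [120,60,0,0,0,0,0,0]
  xyz:
    - [0,0,0]
    - [0,0,0]
    - [0,0,0]
    - [0,0,0]
    - [0,0,-0.02]
    - [0,0,-0.055]
    - [0,0,-0.09]
    - [0,0,-0.125]
  dr:
    - [0,0,0]
    - [0,0,0]
    - [0,0,0]
    - [0,0,0]
    - [0,0,0]
    - [0,0,0]
    - [0,0,0]
    - [0,0,0]

```text
clock: 6.5
position: [0.462, -0.057, 0.1468]
ee_rot: [-179.9, 0.0, 84.9]
contact_force: [0.7, -0.1, 0.6]
width: 0.845
grip_force: 0.0
```

```bash
python3 -c "
from h import *
go(.4755,-.4405,.16,10);go(.4755,-.4405,.16,30)"
```

```text
xyz [-0.3808  0.0475 -0.0129] dr [-0.0003  0.001   0.8322] rows>= 10.5
xyz [-0.3808  0.0475 -0.0129] dr [-0.0005  0.0009  0.61  ] rows>= 9.2
```

send_rows:
  fingers: [0,0,0,0,0,0,0,0]
  xyz:
    - [-0.02,0,-0.02]
    - [-0.05,0,-0.025]
    - [-0.085,0,-0.025]
    - [-0.12,0,-0.025]
    - [-0.155,0,-0.025]
    - [-0.185,0,-0.025]
    - [-0.21,0,-0.025]
    - [-0.22,0,-0.025]
  dr:
    - [0,0,0.07]
    - [0,0,0.14]
    - [0,0,0.21]
    - [0,0,0.28]
    - [0,0,0.35]
    - [0,0,0.42]
    - [0,0,0.49]
    - [0,0,0.56]

```text
clock: 7.17
position: [0.4422, -0.2796, 0.1711]
ee_rot: [179.9, 0.0, 34.0]
contact_force: [0.6, -0.6, -0.7]
width: 0.998
grip_force: 0.0
```

```bash
cat >> h.py <<'E'
def ov(n,im,box,k,x,y,rings):
    a=cv2.resize(im[box[1]:box[3],box[0]:box[2],::-1],None,fx=k,fy=k,interpolation=cv2.INTER_CUBIC)
    for z,r,c in rings:
        p=[(proj(n,(x+r*np.cos(t),y+r*np.sin(t),z))-box[:2]+.5)*k for t in np.linspace(0,6.29,40)]
        cv2.polylines(a,[np.int32(p)],True,c,1)
    return a
E
python3 - <<'E'
from h import *
R=[(0,.0195,(0,255,0)),(.055,.0195,(255,0,0)),(.112,.007,(0,0,255))]
t=cv2.imread("pics/top0.png")[:,:,::-1]; s=cv2.imread("pics/side0.png")[:,:,::-1]
A=ov("top",t,(465,260,505,292),10,.4755,-.437,R); B=ov("side",s,(320,160,360,205),10,.4755,-.437,R)
A=cv2.copyMakeBorder(A,0,B.shape[0]-A.shape[0],0,0,0)
cv2.imwrite("pics/dl.png",np.hstack([A,B]))
go(.4755,-.437,.16,10)
E
```

```text
xyz [-0.0604  0.1491  0.0114] dr [0.0013 0.     0.2668] rows>= 3.9
```

View pics/dl.png

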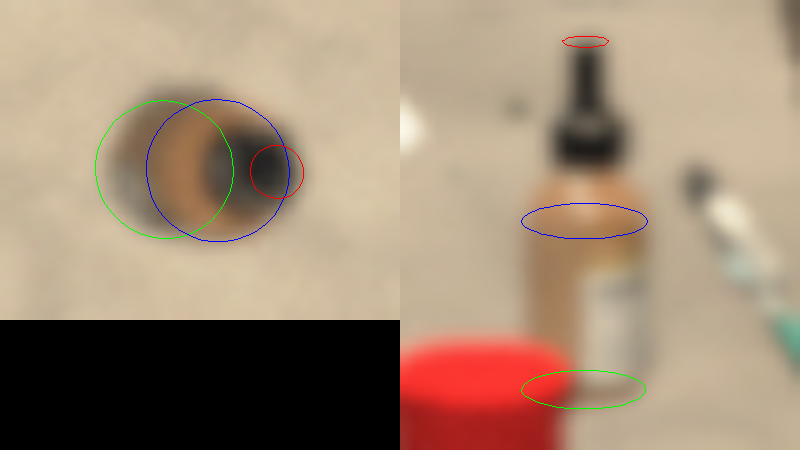

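send_rows:
  fingers: [0,0,0,0,0,0,0,0]
  xyz:
    - [-0.012,0.03,0]
    - [-0.024,0.06,0.003]
    - [-0.036,0.09,0.006]
    - [-0.048,0.12,0.01]
    - [-0.06,0.149,0.011]
    - [-0.06,0.149,0.011]
    - [-0.06,0.149,0.011]
    - [-0.06,0.149,0.011]
  dr:
    - [0,0,0.07]
    - [0,0,0.14]
    - [0,0,0.21]
    - [0,0,0.267]
    - [0,0,0.267]
    - [0,0,0.267]
    - [0,0,0.267]
    - [0,0,0.267]

```text
clock: 7.83
position: [0.478, -0.4319, 0.1592]
ee_rot: [-179.9, 0.0, 10.5]
contact_force: [0.8, -0.2, -1.5]
width: 0.998
grip_force: 0.0
```

```bash
python3 -c "
from h import *
go(.4755,-.437,.038,10)"
```

```text
xyz [-0.0033  0.0047  0.1212] dr [-0.0007  0.0003  0.0056] rows>= 2.9
```

send_rows:
  fingers: [0,0,0,0,0,0,0,0]
  xyz:
    - [-0.002,0.003,0.02]
    - [-0.002,0.003,0.045]
    - [-0.002,0.003,0.07]
    - [-0.002,0.003,0.095]
    - [-0.002,0.003,0.115]
    - [-0.002,0.003,0.121]
    - [-0.002,0.003,0.121]
    - [-0.002,0.003,0.121]
  dr:
    - [0,0,0]
    - [0,0,0]
    - [0,0,0]
    - [0,0,0]
    - [0,0,0]
    - [0,0,0]
    - [0,0,0]
    - [0,0,0]

```text
clock: 8.5
position: [0.4774, -0.4353, 0.0396]
ee_rot: [180.0, -0.0, 10.6]
contact_force: [0.1, 0.3, 0.5]
width: 0.999
grip_force: 0.0
```

send_rows:
  fingers: [80,120,160,200,255,255,255,255]
  xyz:
    - [0,0,0]
    - [0,0,0]
    - [0,0,0]
    - [0,0,0]
    - [0,0,0]
    - [0,0,0]
    - [0,0,0]
    - [0,0,0]
  dr:
    - [0,0,0]
    - [0,0,0]
    - [0,0,0]
    - [0,0,0]
    - [0,0,0]
    - [0,0,0]
    - [0,0,0]
    - [0,0,0]
  grip_force: 20

```text
clock: 9.17
position: [0.4769, -0.436, 0.0387]
ee_rot: [180.0, -0.0, 10.5]
contact_force: [0.2, -0.0, -0.6]
width: 0.445
grip_force: 19.5
```

```bash
python3 - <<'E'
from h import *
s=vision.snapshot("side")[:,:,::-1]
cv2.imwrite("pics/g2.png",cv2.resize(s[140:215,290:390],None,fx=6,fy=6,interpolation=cv2.INTER_CUBIC))
go(.4793,.0903,.20,84)
E
```

```text
xyz [ 0.0983 -0.517  -0.1614] dr [ 0.0002  0.0001 -0.8166] rows>= 13.2
```

View pics/g2.png

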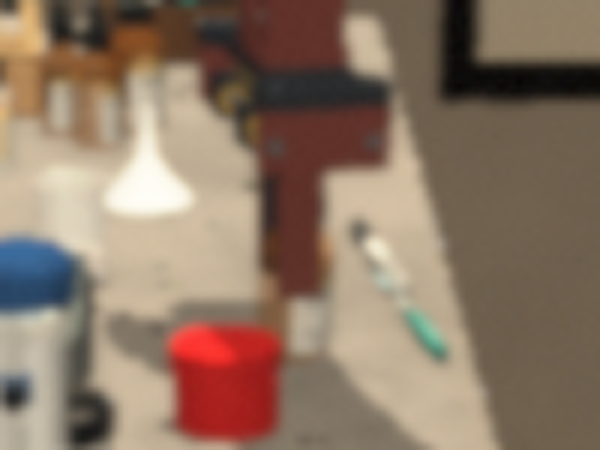

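send_rows:
  fingers: [255,255,255,255,255,255,255,255]
  xyz:
    - [0,0,-0.015]
    - [0,0,-0.045]
    - [0,0,-0.08]
    - [0,0,-0.115]
    - [0,-0.01,-0.14]
    - [0.004,-0.03,-0.15]
    - [0.01,-0.06,-0.15]
    - [0.016,-0.09,-0.15]
  dr:
    - [0,0,0]
    - [0,0,0]
    - [0,0,0]
    - [0,0,0]
    - [0,0,0]
    - [0,0,0]
    - [0,0,-0.04]
    - [0,0,-0.09]
  grip_force: 25

```text
clock: 9.88
position: [0.4758, -0.3445, 0.1904]
ee_rot: [179.9, -0.1, 18.6]
contact_force: [1.3, 1.0, -0.9]
width: 0.443
grip_force: 24.3
```

```bash
python3 -c "
from h import *
go(.4793,.0903,.19,84)"
```

```text
xyz [ 0.1423 -0.4109 -0.0001] dr [ 0.0013 -0.0001 -0.7263] rows>= 10.4
```

send_rows:
  fingers: [255,255,255,255,255,255,255,255]
  xyz:
    - [0.011,-0.032,0]
    - [0.022,-0.064,0]
    - [0.033,-0.096,0]
    - [0.044,-0.128,0]
    - [0.056,-0.16,0]
    - [0.067,-0.192,0]
    - [0.078,-0.224,0]
    - [0.089,-0.256,0]
  dr:
    - [0,0,-0.06]
    - [0,0,-0.125]
    - [0,0,-0.19]
    - [0,0,-0.255]
    - [0,0,-0.32]
    - [0,0,-0.385]
    - [0,0,-0.45]
    - [0,0,-0.515]

```text
clock: 10.55
position: [0.4785, -0.072, 0.1896]
ee_rot: [180.0, -0.0, 65.2]
contact_force: [0.1, 1.4, -1.1]
width: 0.447
grip_force: 24.3
```

```bash
python3 -c "
from h import *
go(.4793,.0903,.1,84)"
```

```text
xyz [ 0.1476 -0.0673  0.0897] dr [ 0.0004 -0.0005 -0.2087] rows>= 4.4
```

send_rows:
  fingers: [255,255,255,255,255,255,255,255]
  xyz:
    - [0.03,-0.014,0]
    - [0.06,-0.028,0]
    - [0.09,-0.042,0]
    - [0.118,-0.054,0.01]
    - [0.138,-0.063,0.03]
    - [0.147,-0.067,0.06]
    - [0.147,-0.067,0.09]
    - [0.147,-0.067,0.09]
  dr:
    - [0,0,-0.06]
    - [0,0,-0.12]
    - [0,0,-0.17]
    - [0,0,-0.208]
    - [0,0,-0.208]
    - [0,0,-0.208]
    - [0,0,-0.208]
    - [0,0,-0.208]

```text
clock: 11.22
position: [0.4773, 0.0884, 0.0952]
ee_rot: [-179.7, 0.2, 83.8]
contact_force: [-2.0, -0.5, 0.5]
width: 0.446
grip_force: 24.3
```

send_rows:
  fingers: [255,255,255]
  xyz:
    - [0,0,0]
    - [0,0,0]
    - [0,0,0]
  dr:
    - [0,0,0]
    - [0,0,0]
    - [0,0,0]

```text
clock: 11.47
position: [0.4817, 0.0877, 0.1006]
ee_rot: [179.9, -0.1, 83.6]
contact_force: [0.3, -0.2, 0.3]
width: 0.446
grip_force: 24.3
```

```bash
python3 -c "
from h import *
go(.4793,.0903,.0472,84)"
```

```text
xyz [ 0.0022 -0.0028  0.0534] dr [ 0.0016 -0.0008 -0.0045] rows>= 1.3
```

send_rows:
  fingers: [255,255,255,255,255,255,255]
  xyz:
    - [0.001,-0.002,0.015]
    - [0.001,-0.002,0.03]
    - [0.001,-0.002,0.042]
    - [0.001,-0.002,0.05]
    - [0.001,-0.002,0.053]
    - [0.001,-0.002,0.053]
    - [0.001,-0.002,0.053]
  dr:
    - [0,0,0]
    - [0,0,0]
    - [0,0,0]
    - [0,0,0]
    - [0,0,0]
    - [0,0,0]
    - [0,0,0]

```text
clock: 12.05
position: [0.4792, 0.0893, 0.0465]
ee_rot: [179.9, -0.0, 83.7]
contact_force: [0.0, -0.4, -0.6]
width: 0.444
grip_force: 24.4
```

send_rows:
  fingers: [100,50,0,0,0,0,0,0]
  xyz:
    - [0,0,0]
    - [0,0,0]
    - [0,0,0]
    - [0,0,0]
    - [0,0,-0.03]
    - [0,0,-0.07]
    - [0,0,-0.105]
    - [0,0,-0.125]
  dr:
    - [0,0,0]
    - [0,0,0]
    - [0,0,0]
    - [0,0,0]
    - [0,0,0]
    - [0,0,0]
    - [0,0,0]
    - [0,0,0]

```text
clock: 12.72
position: [0.4797, 0.0891, 0.1739]
ee_rot: [179.8, -0.1, 83.6]
contact_force: [0.0, 0.7, -0.3]
width: 0.984
grip_force: 0.0
```

```bash
python3 - <<'E'
from h import *
t=cv2.imread("pics/top0.png")[:,:,::-1]
J=(.5892,-.2309); D=(.5975,-.085)
A=ov("top",t,(342,222,372,252),13,*D,[(0,.0165,(0,255,0)),(.05,.0165,(255,0,0)),(.094,.006,(0,0,255))])
B=ov("top",t,(395,222,425,252),13,*J,[(0,.026,(0,255,0)),(.044,.0275,(0,0,255))])
n=vision.snapshot("side")[:,:,::-1]
Cc=cv2.resize(n[200:280,310:390],(390,390),interpolation=cv2.INTER_CUBIC)
cv2.imwrite("pics/ds.png",np.hstack([A,B]))
go(*D,.15,84); go(*D,.15,60)
E
```

```text
xyz [-0.1606  0.1348  0.0265] dr [ 0.0039 -0.0024 -0.0042] rows>= 5.1
xyz [-0.1606  0.1348  0.0265] dr [ 0.0033 -0.0032  0.2624] rows>= 5.1
```

View pics/ds.png

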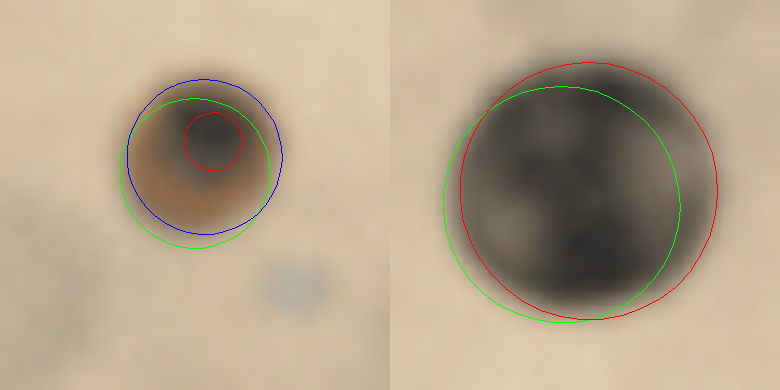

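send_rows:
  fingers: [0,0,0,0,0,0,0,0]
  xyz:
    - [-0.02,0.017,0]
    - [-0.05,0.042,0]
    - [-0.08,0.067,0.01]
    - [-0.11,0.092,0.02]
    - [-0.14,0.117,0.025]
    - [-0.16,0.137,0.025]
    - [-0.16,0.137,0.025]
    - [-0.16,0.137,0.025]
  dr:
    - [0,0,0]
    - [0,0,0]
    - [0,0,0]
    - [0,0,0]
    - [0,0,0]
    - [0,0,0]
    - [0,0,0]
    - [0,0,0]

```text
clock: 13.43
position: [0.5969, -0.0866, 0.1449]
ee_rot: [-179.9, 0.1, 83.5]
contact_force: [-0.2, 0.8, 0.4]
width: 1.0
grip_force: 0.0
```

```bash
python3 -c "
from h import *
go(.5995,-.085,.024,84)"
```

```text
xyz [0.002  0.0025 0.1209] dr [-0.0006  0.0007 -0.0056] rows>= 2.9
```

send_rows:
  fingers: [0,0,0,0,0,0,0,0]
  xyz:
    - [0.001,0,0.02]
    - [0.001,0,0.045]
    - [0.001,0,0.07]
    - [0.001,0,0.095]
    - [0.001,0,0.115]
    - [0.001,0,0.124]
    - [0.001,0,0.124]
    - [0.001,0,0.124]
  dr:
    - [0,0,0]
    - [0,0,0]
    - [0,0,0]
    - [0,0,0]
    - [0,0,0]
    - [0,0,0]
    - [0,0,0]
    - [0,0,0]

```text
clock: 14.1
position: [0.597, -0.0828, 0.022]
ee_rot: [-180.0, -0.0, 83.7]
contact_force: [-0.7, -0.7, -0.1]
width: 1.003
grip_force: 0.0
```

send_rows:
  fingers: [80,130,170,210,255,255,255,255]
  xyz:
    - [0,0,0]
    - [0,0,0]
    - [0,0,0]
    - [0,0,0]
    - [0,0,0]
    - [0,0,0]
    - [0,0,0]
    - [0,0,0]
  dr:
    - [0,0,0]
    - [0,0,0]
    - [0,0,0]
    - [0,0,0]
    - [0,0,0]
    - [0,0,0]
    - [0,0,0]
    - [0,0,0]
  grip_force: 20

```text
clock: 14.77
position: [0.5972, -0.0837, 0.0216]
ee_rot: [180.0, -0.0, 83.7]
contact_force: [-0.0, 0.0, 0.4]
width: 0.432
grip_force: 0.0
```

```bash
python3 -c "
from h import *
go(.4717,.0168,.19,84)"
```

```text
xyz [ 0.0861 -0.1358 -0.1684] dr [ 0.     -0.     -0.0036] rows>= 5.6
```

send_rows:
  fingers: [255,255,255,255]
  xyz:
    - [0,0,0]
    - [0,0,0]
    - [0,0,0]
    - [0,0,0]
  dr:
    - [0,0,0]
    - [0,0,0]
    - [0,0,0]
    - [0,0,0]

```text
clock: 15.1
position: [0.5973, -0.0837, 0.0216]
ee_rot: [180.0, 0.0, 83.7]
contact_force: [0.3, -0.5, -0.1]
width: 0.365
grip_force: 20.0
```

send_rows:
  fingers: [255,255,255,255,255,255,255,255]
  xyz:
    - [0,0,-0.015]
    - [0,0,-0.045]
    - [0,0,-0.08]
    - [0,0,-0.115]
    - [0.01,-0.015,-0.14]
    - [0.025,-0.04,-0.15]
    - [0.042,-0.067,-0.15]
    - [0.06,-0.095,-0.15]
  dr:
    - [0,0,0]
    - [0,0,0]
    - [0,0,0]
    - [0,0,0]
    - [0,0,0]
    - [0,0,0]
    - [0,0,0]
    - [0,0,0]
  grip_force: 25

```text
clock: 15.77
position: [0.5087, -0.0134, 0.1722]
ee_rot: [179.9, -0.0, 83.6]
contact_force: [0.1, 1.8, -0.4]
width: 0.361
grip_force: 25.0
```

send_rows:
  fingers: [255,255,255,255,255,255,255,255]
  xyz:
    - [0.016,-0.025,0]
    - [0.026,-0.041,0.01]
    - [0.026,-0.041,0.035]
    - [0.026,-0.041,0.065]
    - [0.026,-0.041,0.085]
    - [0.026,-0.041,0.095]
    - [0.026,-0.041,0.095]
    - [0.026,-0.041,0.095]
  dr:
    - [0,0,0]
    - [0,0,0]
    - [0,0,0]
    - [0,0,0]
    - [0,0,0]
    - [0,0,0]
    - [0,0,0]
    - [0,0,0]

```text
clock: 16.43
position: [0.4715, 0.0163, 0.0768]
ee_rot: [-180.0, 0.0, 83.6]
contact_force: [0.5, -0.4, -0.8]
width: 0.364
grip_force: 25.0
```

```bash
python3 - <<'E'
from h import *
t=vision.snapshot("side")[:,:,::-1]
cv2.imwrite("pics/p2.png",cv2.resize(t[190:280,300:400],None,fx=6,fy=6,interpolation=cv2.INTER_CUBIC))
go(.4717,.0168,.03,84)
E
```

```text
xyz [ 0.0004 -0.0004  0.0474] dr [ 0.0004 -0.     -0.004 ] rows>= 1.1
```

View pics/p2.png

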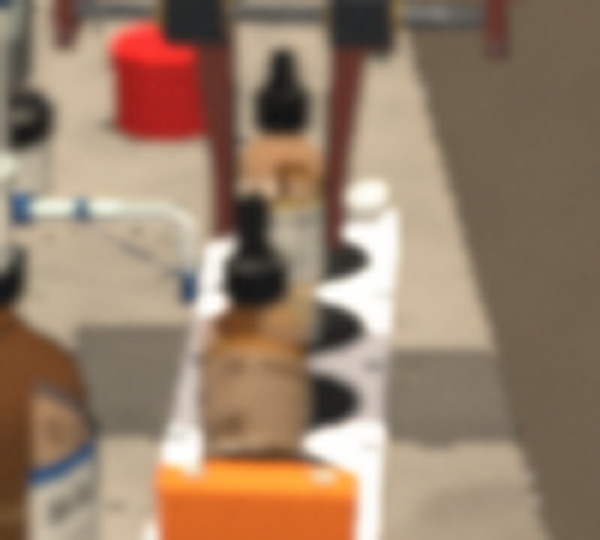

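send_rows:
  fingers: [255,255,255,255,255,255,255]
  xyz:
    - [0,0,0.015]
    - [0,0,0.03]
    - [0,0,0.04]
    - [0,0,0.046]
    - [0,0,0.047]
    - [0,0,0.047]
    - [0,0,0.047]
  dr:
    - [0,0,0]
    - [0,0,0]
    - [0,0,0]
    - [0,0,0]
    - [0,0,0]
    - [0,0,0]
    - [0,0,0]

```text
clock: 17.07
position: [0.4719, 0.0166, 0.0302]
ee_rot: [180.0, -0.0, 83.7]
contact_force: [-0.6, -0.1, -1.7]
width: 0.364
grip_force: 25.0
```

send_rows:
  fingers: [100,50,0,0,0,0,0,0]
  xyz:
    - [0,0,0]
    - [0,0,0]
    - [0,0,0]
    - [0,0,0]
    - [0,0,-0.03]
    - [0,0,-0.07]
    - [0,0,-0.11]
    - [0,0,-0.13]
  dr:
    - [0,0,0]
    - [0,0,0]
    - [0,0,0]
    - [0,0,0]
    - [0,0,0]
    - [0,0,0]
    - [0,0,0]
    - [0,0,0]

```text
clock: 17.73
position: [0.4728, 0.0161, 0.1633]
ee_rot: [179.8, -0.1, 83.6]
contact_force: [1.1, -0.1, 0.2]
width: 0.935
grip_force: 0.0
```

```bash
python3 -c "
from h import *
go(.591,-.231,.12,84)"
```

```text
xyz [-0.2324  0.1449  0.0435] dr [ 0.0022 -0.0006 -0.0044] rows>= 6.6
```

send_rows:
  fingers: [0,0,0,0,0,0,0,0]
  xyz:
    - [-0.03,0.018,0]
    - [-0.065,0.04,0.005]
    - [-0.1,0.062,0.015]
    - [-0.135,0.084,0.025]
    - [-0.17,0.106,0.035]
    - [-0.205,0.128,0.043]
    - [-0.232,0.145,0.043]
    - [-0.232,0.145,0.043]
  dr:
    - [0,0,0]
    - [0,0,0]
    - [0,0,0]
    - [0,0,0]
    - [0,0,0]
    - [0,0,0]
    - [0,0,0]
    - [0,0,0]

```text
clock: 18.4
position: [0.5904, -0.2379, 0.1162]
ee_rot: [180.0, 0.3, 83.3]
contact_force: [-1.0, -0.2, -0.2]
width: 1.002
grip_force: 0.0
```

send_rows:
  fingers: [0,0,0]
  xyz:
    - [0,0,0]
    - [0,0,0]
    - [0,0,0]
  dr:
    - [0,0,0]
    - [0,0,0]
    - [0,0,0]

```text
clock: 18.65
position: [0.5899, -0.2283, 0.1165]
ee_rot: [-180.0, -0.1, 83.8]
contact_force: [-0.0, 0.2, -0.5]
width: 0.998
grip_force: 0.0
```

```bash
python3 -c "
from h import *
go(.591,-.231,.017,84)"
```

```text
xyz [-0.0027  0.0014  0.0995] dr [-0.0003 -0.0007 -0.0027] rows>= 2.4
```

send_rows:
  fingers: [0,0,0,0,0,0,0,0]
  xyz:
    - [-0.002,0.001,0.02]
    - [-0.002,0.001,0.04]
    - [-0.002,0.001,0.06]
    - [-0.002,0.001,0.08]
    - [-0.002,0.001,0.095]
    - [-0.002,0.001,0.099]
    - [-0.002,0.001,0.099]
    - [-0.002,0.001,0.099]
  dr:
    - [0,0,0]
    - [0,0,0]
    - [0,0,0]
    - [0,0,0]
    - [0,0,0]
    - [0,0,0]
    - [0,0,0]
    - [0,0,0]

```text
clock: 19.32
position: [0.5913, -0.2317, 0.0184]
ee_rot: [180.0, 0.0, 83.7]
contact_force: [0.6, 0.1, 0.3]
width: 1.004
grip_force: 0.0
```

send_rows:
  fingers: [50,90,140,200,255,255,255,255]
  xyz:
    - [0,0,0]
    - [0,0,0]
    - [0,0,0]
    - [0,0,0]
    - [0,0,0]
    - [0,0,0]
    - [0,0,0]
    - [0,0,0]
  dr:
    - [0,0,0]
    - [0,0,0]
    - [0,0,0]
    - [0,0,0]
    - [0,0,0]
    - [0,0,0]
    - [0,0,0]
    - [0,0,0]
  grip_force: 20

```text
clock: 19.98
position: [0.5909, -0.2319, 0.0179]
ee_rot: [180.0, -0.0, 83.7]
contact_force: [-0.7, 1.0, 3.8]
width: 0.6
grip_force: 20.0
```

```bash
python3 -c "
from h import *
go(.4564,-.1304,.1,84)"
```

```text
xyz [ 0.0861 -0.1448 -0.0821] dr [ 0.0001 -0.0001 -0.0035] rows>= 4.5
```

send_rows:
  fingers: [255,255,255,255,255,255,255,255]
  xyz:
    - [0,0,-0.01]
    - [0,0,-0.03]
    - [0,0,-0.055]
    - [0,0,-0.08]
    - [0,0,-0.1]
    - [0,0,-0.11]
    - [0,0,-0.11]
    - [0,0,-0.11]
  dr:
    - [0,0,0]
    - [0,0,0]
    - [0,0,0]
    - [0,0,0]
    - [0,0,0]
    - [0,0,0]
    - [0,0,0]
    - [0,0,0]
  grip_force: 25

```text
clock: 20.65
position: [0.5908, -0.2316, 0.1275]
ee_rot: [180.0, -0.0, 83.7]
contact_force: [1.0, -0.8, -1.9]
width: 0.599
grip_force: 25.0
```

```bash
python3 - <<'E'
from h import *
s=vision.snapshot("side")[:,:,::-1];t=vision.snapshot("top")[:,:,::-1]
k=lambda a:cv2.resize(a,(400,400),interpolation=cv2.INTER_CUBIC)
cv2.imwrite("pics/jg.png",np.hstack([k(s[150:230,260:340]),k(t[245:305,285:345])]))
go(.4564,-.1304,.06,84)
E
```

```text
xyz [ 0.0856 -0.1438  0.0665] dr [-0.0013 -0.0004 -0.0034] rows>= 4.3
```

View pics/jg.png

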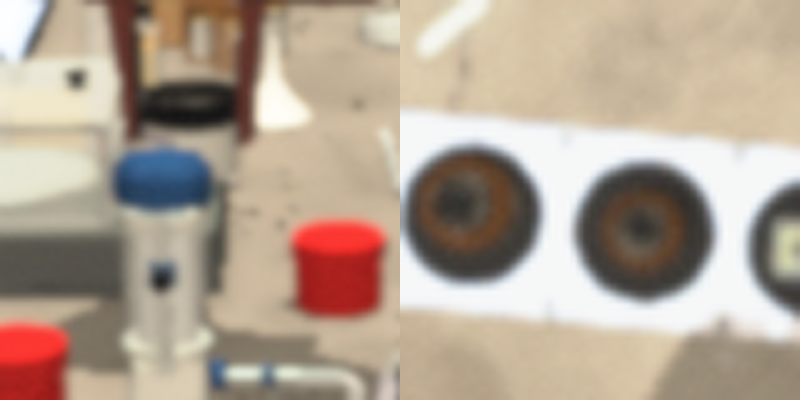

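send_rows:
  fingers: [255,255,255,255,255,255,255,255]
  xyz:
    - [0.015,-0.025,0]
    - [0.033,-0.055,0]
    - [0.051,-0.085,0]
    - [0.068,-0.115,0.01]
    - [0.082,-0.138,0.03]
    - [0.0855,-0.144,0.055]
    - [0.0855,-0.144,0.066]
    - [0.0855,-0.144,0.066]
  dr:
    - [0,0,0]
    - [0,0,0]
    - [0,0,0]
    - [0,0,0]
    - [0,0,0]
    - [0,0,0]
    - [0,0,0]
    - [0,0,0]

```text
clock: 21.42
position: [0.4555, -0.1306, 0.0593]
ee_rot: [-179.7, 0.0, 83.7]
contact_force: [0.3, -0.7, -1.5]
width: 0.601
grip_force: 25.0
```

send_rows:
  fingers: [255,255,255]
  xyz:
    - [0,0,0]
    - [0,0,0]
    - [0,0,0]
  dr:
    - [0,0,0]
    - [0,0,0]
    - [0,0,0]

```text
clock: 21.67
position: [0.4583, -0.1322, 0.0624]
ee_rot: [179.9, 0.0, 83.6]
contact_force: [0.1, -0.2, -1.1]
width: 0.6
grip_force: 25.0
```

```bash
python3 -c "
from h import *
go(.4564,-.1304,.027,84)"
```

```text
xyz [ 0.0016 -0.0022  0.0353] dr [ 0.001   0.0004 -0.0042] rows>= 0.9
```

send_rows:
  fingers: [255,255,255,255,255,255,255]
  xyz:
    - [0.001,-0.001,0.01]
    - [0.001,-0.001,0.02]
    - [0.001,-0.001,0.028]
    - [0.001,-0.001,0.033]
    - [0.001,-0.001,0.0345]
    - [0.001,-0.001,0.0345]
    - [0.001,-0.001,0.0345]
  dr:
    - [0,0,0]
    - [0,0,0]
    - [0,0,0]
    - [0,0,0]
    - [0,0,0]
    - [0,0,0]
    - [0,0,0]

```text
clock: 22.25
position: [0.4562, -0.1302, 0.027]
ee_rot: [-180.0, 0.0, 83.7]
contact_force: [-0.5, -0.1, -0.6]
width: 0.6
grip_force: 25.0
```

send_rows:
  fingers: [255,255,255,130,70,30,0,0]
  xyz:
    - [0,0,0.001]
    - [0,0,0.001]
    - [0,0,0.001]
    - [0,0,0.001]
    - [0,0,0.001]
    - [0,0,0.001]
    - [0,0,0.001]
    - [0,0,0.001]
  dr:
    - [0,0,0]
    - [0,0,0]
    - [0,0,0]
    - [0,0,0]
    - [0,0,0]
    - [0,0,0]
    - [0,0,0]
    - [0,0,0]

```text
clock: 22.92
position: [0.4563, -0.13, 0.0262]
ee_rot: [180.0, -0.0, 83.7]
contact_force: [0.2, -0.4, -0.6]
width: 0.86
grip_force: 0.0
```

send_rows:
  fingers: [0,0,0,0,0,0,0,0]
  xyz:
    - [0,0,-0.02]
    - [0,0,-0.05]
    - [0,0,-0.085]
    - [0,0,-0.12]
    - [-0.03,0,-0.15]
    - [-0.065,0,-0.16]
    - [-0.1,0,-0.16]
    - [-0.135,0,-0.16]
  dr:
    - [0,0,0]
    - [0,0,0]
    - [0,0,0]
    - [0,0,0]
    - [0,0,0]
    - [0,0,0]
    - [0,0,0]
    - [0,0,0]

```text
clock: 23.58
position: [0.4419, -0.2653, 0.1875]
ee_rot: [179.8, -0.0, 83.8]
contact_force: [0.3, 0.5, 0.3]
width: 0.996
grip_force: 0.0
```

send_rows:
  fingers: [0,0,0,0,0,0,0,0]
  xyz:
    - [-0.03,0,0]
    - [-0.06,0,0]
    - [-0.09,0,0]
    - [-0.12,0,0]
    - [-0.12,0,0]
    - [-0.12,0,0]
    - [-0.12,0,0]
    - [-0.12,0,0]
  dr:
    - [0,0,0]
    - [0,0,0]
    - [0,0,0]
    - [0,0,0]
    - [0,0,0]
    - [0,0,0]
    - [0,0,0]
    - [0,0,0]

```text
clock: 24.25
position: [0.4286, -0.3821, 0.1859]
ee_rot: [-180.0, -0.1, 83.8]
contact_force: [0.2, 0.5, -0.0]
width: 1.0
grip_force: 0.0
```

```bash
python3 - <<'E'
from h import *
s=vision.snapshot("side")[:,:,::-1].copy();t=vision.snapshot("top")[:,:,::-1].copy()
T=[(.4793,.0903,.112,.007),(.4717,.0168,.094,.006),(.4638,-.0568,.07,.007),(.4564,-.1304,.044,.0275)]
def draw(n,im,box,k):
    a=cv2.resize(im[box[1]:box[3],box[0]:box[2]],None,fx=k,fy=k,interpolation=cv2.INTER_CUBIC)
    for x,y,h,r in T:
        for z,rr,c in((.008,.032,(0,255,0)),(h+.008,r,(0,0,255))):
            p=[(proj(n,(x+rr*np.cos(q),y+rr*np.sin(q),z))-box[:2]+.5)*k for q in np.linspace(0,6.29,40)]
            cv2.polylines(a,[np.int32(p)],True,c,1)
    return a
A=draw("top",t,(265,255,395,305),6); B=draw("side",s,(310,200,375,290),3)
B=cv2.copyMakeBorder(B,0,0,0,A.shape[1]-B.shape[1],0)
cv2.imwrite("pics/end.png",np.vstack([A,B]))
print(manip.observe()["position"])
E
```

```text
[ 0.4289 -0.382   0.1861]
```

View pics/end.png

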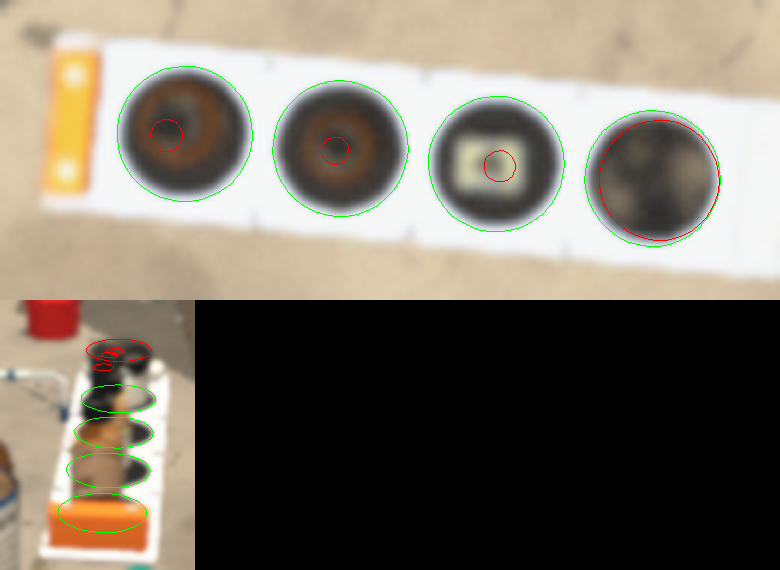

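The final overlay shows all four containers on their own seats in the right order. Each is within about 4 mm of its seat centre, and the arm is clear.

```bash
python3 -c "
from rig import manip
print(manip.finish_job())"
```

```text
the job is handed in; nothing more can be done
None
```

The job is handed in at about 24 s of robot time, with no verdict returned. From the orange stop along the rail stand the large dropper, small dropper, flacon and jar, each upright and within about 4 mm of its seat centre in the last pictures; the gripper never went near the vial, though I did not re-measure it.

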